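# Pack the jig gap and hold the panel flush

## Robot

A 6-joint arm with a two-finger parallel gripper is mounted at the origin on the work surface. World frame = base frame: x ahead of the robot, y to its left, z up, the work surface at z = 0. Lengths are in mm, angles in rad, forces in N, time in s.
With the tool pointing down it reaches from about 300 to 775 mm from the base axis. Payload 14.6 kg.
Tool frame: the origin (TCP) lies on the centre line of the jaws, within the pads' length; the fingertips stand 19 mm ahead of it and the grasp point (between the pads) is the TCP (bot.tip_reach is the distance from the TCP to the fingertips, in mm); y points along the fingers, x is the direction in which the jaws open and shut, and the axes are right-handed (so a half turn about y gives the same grasp; the last joint's range is limited). The gripper opens to 85 mm and grips with 20 to 120 N. Pads are 22 mm wide; open, the fingers measure 114 mm over their backs; the gripper's body (76 mm by 85 mm) begins 54 mm behind the grasp point. The pads swing forward as they close: fully open they stand 13 mm farther back than shut.
Start: joints at [1.256, 0.3, 1.521, -0, 1.321, -0.067], TCP at [134.897, 533.191, 250.281] pointing down, gripper open.
Joint ranges: [-3.03, 3.03], [-0.79, 2.21], [0.23, 2.52], [-1.04, 4.18], [0, 3.07], [-2.55, 2.55]. Speed limits (rad/s): [2.22, 2.22, 2.57, 3.14, 3.14, 3.14].

## Interface

Orientations are given as a unit quaternion [w, x, y, z].
In Python, from rig import bot gives the robot as it stands. Calls block until the motion is done:
- bot.move_to(position, orientation): joint-space move of the TCP to a pose.
- bot.servo_line(position, attitude=None, speed=150, until_force=None): straight line of the TCP; attitude=None keeps the orientation; speed is the mean speed in mm/s. With until_force (N) it stops when the force on the tool has changed by that much, and returns True; else False.
- bot.move_joints(angles): joint-space move.
- bot.move_gripper(opening, grip_force=None): finger opening in mm; grip_force is the grip in N (None keeps the last); returns when the fingers have stopped.
- bot.dwell(seconds).
- bot.ik(position, orientation): joint angles nearest the present ones, or None.
- bot.read_state(): the state.
- bot.read_camera(name): name is "scene" or "side" or "wrist"; returns a dict with "image" (480x640x3 uint8, blue, green, red), "depth" (480x640 float32, mm along the optical axis (not along the pixel's ray), 0 where there is no reading), "fovy" (degrees; the focal length in pixels is half the picture's height over the tangent of half this angle, whatever the lens; pixels are square), "cx", "cy" (the principal point, pixels), "eye" and "attitude" of the camera in the world; the wrist camera has in their place "mount" (4x4, takes a point from camera to tool coordinates, whose origin is the TCP and whose axes are the tool frame's). Camera axes: x right, y down, z forward; pixel columns grow to the right and rows downward; lengths in mm; the calibration is good to about 2 mm. A picture is of the moment at which its call begins: read the wrist's pose just before it.
A pose or a line that the arm cannot do raises bot.MotionError and nothing moves.
- bot.finish_job(): hands the job in, once; it reports no verdict.
The state is a dict: "clock": time; "joint_positions": joint angles; "qvel": joint speeds; "effort": joint torques, N m; "ee_pos": TCP position; "tool_rot": TCP orientation; "ft_force": force on the tool from outside, world axes, zero at the start; "moment": the same for the moment, N m; "grip_width": finger opening in mm.
Only numpy, scipy, OpenCV 4.12 (cv2) and the standard library are available. Lean on these libraries where they do the work, as an engineer would, in place of code of your own. Each camera call takes 0.05 s, during which the arm holds its last target.

## Task

Fold both flaps of the small carton right back, well past upright, take out the wooden spacer block and slide it, standing upright, down into the middle of the gap beside the panel in the fitting jig that is wide enough for it (next to the thinner batten) until it stands on the baseboard, and let go of it. Then press the sprung panel down with the fingers until its top is flush with the battens, and finish while still holding it pressed there. Leave the glue bottle, tape roll and screwdriver where they are.

Things in the scene. Friction and masses are not known exactly. Their poses are not given: they have to be found in the camera images.
- carton: Fixed open-topped cardboard carton, outside 140 (its x) x 158 (its y) x 95 mm high, walls and floor 4 mm; origin at the centre of its underside, z up. Two hinged flaps close its top, one from each y side; the two end flaps are already folded down outside its x walls (making it 152 mm long in x near the top).
- flap_left (a joint): Angle (rad) of the flap hinged along the carton's +y rim: 0 lies flat over the opening, pi/2 upright, about 3.1 folded out level, stop at 3.4. It starts ajar (0.7 to 1.05) and its crease is stiff enough (about 0.025 N m) to stay where it is left. Flap 136 mm along the rim, 54 mm from crease to free edge, 4 mm thick. Fingertips lowered between the two free edges and moved outwards above the rim swing it open.
- flap_left_hinge (a point): Middle of the left flap's crease, on the carton's +y rim, 77 mm from the carton's middle, 95 mm above the table.
- flap_left_edge (a point): Middle of the left flap's free edge.
- flap_right (a joint): The same for the flap hinged along the carton's -y rim (0 flat shut, pi/2 upright, stop at 3.4).
- flap_right_hinge (a point): Middle of the right flap's crease, on the carton's -y rim, 77 mm from the middle, 95 mm above the table.
- flap_right_edge (a point): Middle of the right flap's free edge.
- spacer: Loose wooden block standing on end on the carton's floor, 50 (its x) x 20 (its y, the thickness) x 76 mm tall, about 55 g; origin at the centre of its underside, z up. It must stay this way up.
- jig: Fixed fitting jig on the table: baseboard 120 (its x) x 210 (its y) x 12 mm, origin at the centre of its underside, z up. The panel sits over its middle, a batten stands towards each end of its y axis, so one gap lies on each side of the panel, each running along the jig's x, open at both ends and above, floored by the baseboard.
- thin_batten: Fixed batten 110 (jig x) x 12 (jig y) x 22 mm high on the baseboard, top 34 mm above the table; its middle is 76 mm from the jig's middle on the +y or the -y side (this varies). Origin at the centre of its underside, axes as the jig's. The gap between it and the panel is 25 mm: the spacer goes here, its middle then 57.5 mm from the jig's middle, standing on the baseboard, 50 mm side along the gap.
- thick_batten: Fixed batten like the other but 32 mm thick, 76 mm from the jig's middle on the opposite side; the gap between it and the panel is only 15 mm, too narrow for the spacer.
- panel (a joint): How far the sprung panel is pressed down (m): 0 at rest, standing 8 mm proud of the battens; 0.008 at its stop, flush with them. The spring asks about 2.5 N at first and 7 to 8 N at the stop; it rises again when let go.
- panel_top (a point): Centre of the top face of the plywood panel, 100 (jig x) x 90 (jig y) x 12 mm; 42 mm above the table at rest, 34 mm when flush. It moves only up and down.
- glue: Glue bottle, 56 mm across, 130 mm tall, origin at the centre of its underside. Leave alone.
- tape: Roll of tape lying flat, 90 mm across, 24 mm high, origin at the centre of its underside. Leave alone.
- driver: Screwdriver lying on the table, along its x. Leave alone.

How it is judged (in metres and radians):
On the way, in this order (a step that is already met when the one before it is completed fails the run):
1. both carton flaps folded back past upright (value of joint each of flap_left, flap_right above 1.8 rad), for 0.2 s.
2. the spacer stands on the baseboard in the wide gap, let go (horizontal distance between spacer and thin_batten below 0.03 m and y of spacer in the frame of jig between -0.068 and 0.068 m and z of spacer in the frame of jig below 0.016 m and angle between spacer's own z axis and vertical below 0.12 rad and contact force between the fingers and spacer below 0.1 N), for 0.2 s.
At the end, for the whole second after the job is handed in: Both flaps beyond 1.8 rad; spacer upright (0.12 rad), on the baseboard (within 4 mm), in the wide gap, within 30 mm of the thin batten's middle, not touched by the fingers; fingers press the panel with over 4 N, within 1.8 mm of flush, through the last second (all of step 1 and all of step 2 and value of joint panel above 0.0062 m and contact force between the fingers and panel above 4 N); the arm keeps its last pose, push and grip.
It fails at once if the glue bottle is shoved or knocked over (distance of glue from where it was at the start of the episode above 0.03 m or angle between glue's own z axis and vertical above 0.4 rad).
It fails at once if the tape roll is shoved or knocked over (distance of tape from where it was at the start of the episode above 0.03 m).
It fails at once if the screwdriver is shoved or knocked over (distance of driver from where it was at the start of the episode above 0.03 m).
It also fails if it takes over 53 s, if anything falls off the work surface, if the arm or the gripper's body presses on something with over 40 N, if the wrist force passes 120 N, or if a joint passes its speed limit or range.

## Working session

There is one attempt and no reset: what is moved stays moved. The work goes in short steps, each a Python script; the robot and the scene stay as the last script left them, time stands still between calls to the robot, and variables do not carry over. Pictures are saved under pics/ and viewed, and the job is handed in when it is done.

```bash
ls; mkdir -p pics
cat > h.py <<'E'
import numpy as np, cv2
from rig import bot
from scipy.spatial.transform import Rotation as R
def rot(q): return R.from_quat([q[1],q[2],q[3],q[0]]).as_matrix()
def cam(name):
    s=bot.read_state(); c=bot.read_camera(name)
    f=240/np.tan(np.radians(c["fovy"])/2)
    if name=="wrist":
        T=np.eye(4);T[:3,:3]=rot(s["tool_rot"]);T[:3,3]=s["ee_pos"]
        M=T@np.array(c["mount"])
    else:
        M=np.eye(4);a=np.array(c["attitude"]);M[:3,:3]=rot(a) if a.size==4 else a;M[:3,3]=c["eye"]
    c["M"]=M;c["f"]=f
    return c
def cloud(c):
    d=c["depth"];v,u=np.mgrid[:480,:640]
    P=np.stack([(u-c["cx"])/c["f"]*d,(v-c["cy"])/c["f"]*d,d],-1)
    return P@c["M"][:3,:3].T+c["M"][:3,3]
E
python3 - <<'E'
from h import *
for n in ["scene","side","wrist"]:
    c=cam(n);cv2.imwrite(f"pics/a_{n}.png",c["image"]);np.savez(f"a_{n}.npz",P=cloud(c),d=c["depth"],M=c["M"],f=c["f"],cx=c["cx"],cy=c["cy"],img=c["image"])
    print(n,c["M"].round(3),c["f"],c["cx"],c["cy"])
print(bot.read_state())
E
```

```text
pics
scene [[ 5.200000e-02  7.160000e-01 -6.960000e-01  1.390829e+03]
 [ 9.990000e-01 -3.900000e-02  3.500000e-02 -4.737800e+01]
 [-2.000000e-03 -6.970000e-01 -7.170000e-01  8.560250e+02]
 [ 0.000000e+00  0.000000e+00  0.000000e+00  1.000000e+00]] 555.9374998738218 311.08019195315217 242.42665326264162
side [[ 9.96000e-01 -5.70000e-02  6.80000e-02  5.75529e+02]
 [-8.90000e-02 -5.69000e-01  8.18000e-01 -7.75067e+02]
 [-8.00000e-03 -8.21000e-01 -5.71000e-01  6.27655e+02]
 [ 0.00000e+00  0.00000e+00  0.00000e+00  1.00000e+00]] 536.4248494523761 318.64555988992623 245.05088061747605
wrist [[ 2.46000e-01  9.29000e-01  2.77000e-01  6.40090e+01]
 [ 9.69000e-01 -2.35000e-01 -7.20000e-02  5.50371e+02]
 [-2.00000e-03  2.86000e-01 -9.58000e-01  3.73646e+02]
 [ 0.00000e+00  0.00000e+00  0.00000e+00  1.00000e+00]] 346.1268189398554 317.2803598927238 240.62308054258781
{'clock': 0.15, 'joint_positions': array([ 1.25642917e+00,  3.00377466e-01,  1.52139449e+00, -2.25297508e-05,
        1.32073344e+00, -6.65814399e-02]), 'qvel': array([-0.00120223, -0.00137003, -0.00145411,  0.00169301, -0.00115278,
       -0.00246129]), 'effort': array([ 1.80752730e-03, -5.43660522e+01, -3.61892724e+01,  4.17542174e-05,
        2.98131112e-03,  7.33671095e-05]), 'ee_pos': array([134.84256692, 533.05779803, 249.85161647]), 'tool_rot': array([-0.5577671 ,  0.5581416 ,  0.43411805, -0.43464392]), 'ft_force': array([ 0.13316991, -0.56076322,  0.6682433 ]), 'moment': array([-0.00201884,  0.00806221, -0.03479902]), 'grip_width': 85.61789802587624}
```

View pics/a_scene.png

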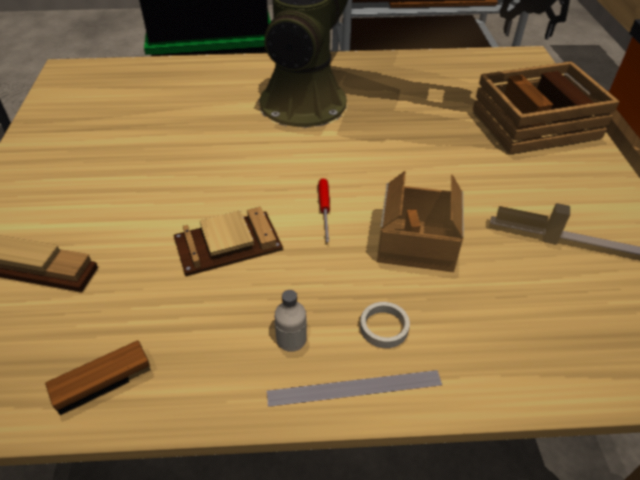

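View pics/a_side.png

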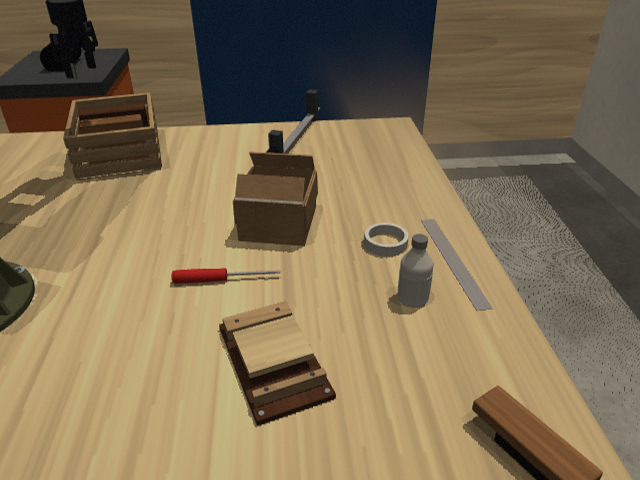

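View pics/a_wrist.png

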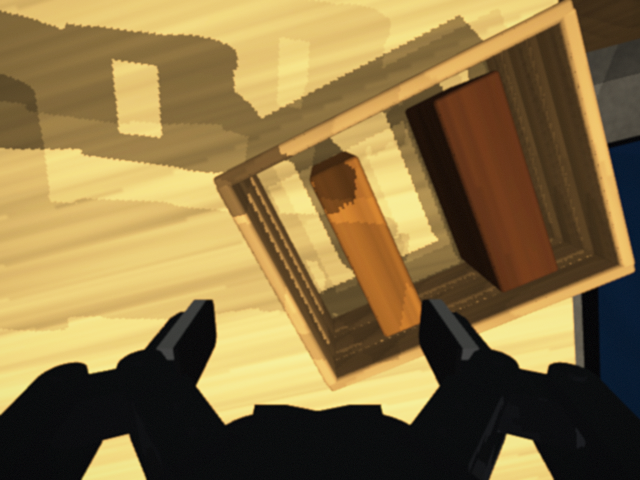

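The scene image shows the carton at (421,230), jig at (228,238) with the thin batten on its left, towards −y. The bottle is at (291,325), tape at (385,325) and driver at (325,210). In the wrist view there is only a crate. Next I'll measure from both fixed cameras.

Run:
```python
import numpy as np,cv2
for n in ["scene","side"]:
    z=np.load(f"a_{n}.npz");P=z["P"];d=z["d"]
    ok=d>0
    r={"scene":{"jig":(165,195,290,280),"carton":(370,165,475,275),"tape":(355,295,415,350),"glue":(270,285,312,355),"drv":(312,172,335,248)},
       "side":{"jig":(210,295,340,420),"carton":(225,145,325,245),"tape":(355,215,412,260),"glue":(392,230,438,310),"drv":(165,262,285,288)}}[n]
    for k,(u0,v0,u1,v1) in r.items():
        Q=P[v0:v1,u0:u1][ok[v0:v1,u0:u1]]
        Q=Q[Q[:,2]>5]
        print(n,k,Q.min(0).round(),Q.max(0).round(),np.histogram(Q[:,2],bins=np.arange(0,180,8))[0])
    # top view image, height colored
    S=1.0
    img=np.zeros((500,600,3),np.uint8) # rows x 300..800, cols y -300..300
    Q=P[ok&(P[...,2]>5)&(P[...,2]<200)]; c=z["img"][ok&(P[...,2]>5)&(P[...,2]<200)]
    o=np.argsort(Q[:,2]);Q=Q[o];c=c[o]
    u=(Q[:,1]+300).astype(int);v=(Q[:,0]-300).astype(int);m=(u>=0)&(u<600)&(v>=0)&(v<500)
    hc=cv2.applyColorMap((Q[:,2]*1.5).clip(0,255).astype(np.uint8).reshape(-1,1),cv2.COLORMAP_JET)[:,0]
    img[v[m],u[m]]=hc[m]
    cv2.imwrite(f"pics/top_{n}.png",img)
```

```text
scene jig [ 421. -299.    5.] [646. -66.  47.] [ 111 1883  117  181  960 1338    0    0    0    0    0    0    0    0
    0    0    0    0    0    0    0    0]
scene carton [322. 127.   5.] [666. 376. 145.] [281 324 325 318 224 369 391 394 437 506 455 592 234 251 251 252 253 290
   2   0   0   0]
scene tape [746.  66.   5.] [836. 163.  29.] [ 83 224 464 274   0   0   0   0   0   0   0   0   0   0   0   0   0   0
   0   0   0   0]
scene glue [786. -92.   5.] [837. -27. 133.] [ 25  69  69  76  81  81  81  95  91 104 188 184 133  53  31  54 145   0
   0   0   0   0]
scene drv [371.  -4.   5.] [573.  53.  30.] [  9  90 209 132   0   0   0   0   0   0   0   0   0   0   0   0   0   0
   0   0   0   0]
side jig [ 464. -302.    5.] [640. -83.  45.] [ 145 2885  310  694 1845 2543    0    0    0    0    0    0    0    0
    0    0    0    0    0    0    0    0]
side carton [480. 121.   5.] [661. 579. 141.] [100 241 281 226 271 309 352 344 312 442 487 645 472 499 502 486 508 220
   0   0   0   0]
side tape [742. -69.   5.] [831. 161. 117.] [ 91 255 463  27   0   0   0   0   0   1  12  29  26   2   2   0   0   0
   0   0   0   0]
side glue [775. -88.   5.] [831. 148. 131.] [ 79 194 237 126 113 124 118 134 120 139 202 166 115  65  50  76  96   0
   0   0   0   0]
side drv [369.  12.   5.] [567.  39.  27.] [ 47 341 397  98   0   0   0   0   0   0   0   0   0   0   0   0   0   0
   0   0   0   0]
```

View pics/top_scene.png

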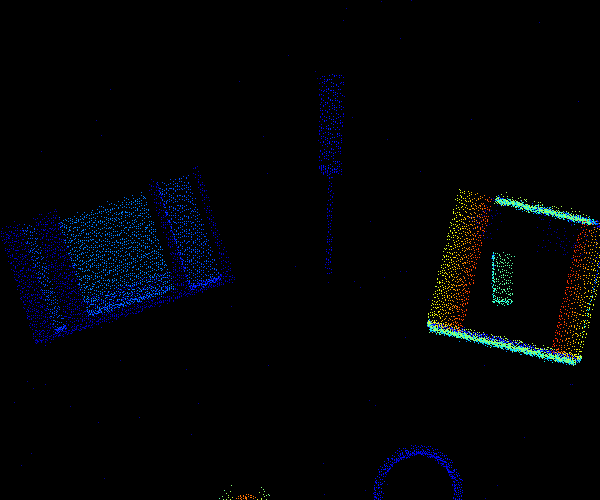

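View pics/top_side.png

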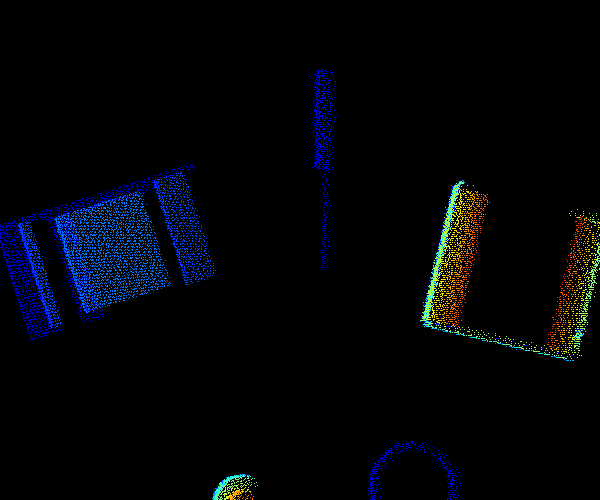

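Top view: carton near (575,213) with yaw about −12.6°. Jig is near (530,−180) with yaw about +16°. The two cameras differ by about 5 mm, so I'll refine with the wrist camera.

```bash
cat >> h.py <<'E'
def down(a):
    # tool y down, tool x at world angle a (rad)
    x=np.array([np.cos(a),np.sin(a),0]);y=np.array([0,0,-1.]);M=np.stack([x,y,np.cross(x,y)],1)
    q=R.from_matrix(M).as_quat();return [q[3],q[0],q[1],q[2]]
def save(n,tag):
    c=cam(n);cv2.imwrite(f"pics/{tag}.png",c["image"]);np.savez(f"{tag}.npz",P=cloud(c),d=c["depth"],M=c["M"],f=c["f"],cx=c["cx"],cy=c["cy"],img=c["image"])
def topview(tag,x0,y0,w,h,s=4,zmin=-50):
    z=np.load(f"{tag}.npz");P=z["P"];k=(z["d"]>0)&(P[...,2]>zmin)&(P[...,2]<170)
    Q=P[k];o=np.argsort(Q[:,2]);Q=Q[o];c=z["img"][k][o]
    img=np.zeros((int(h*s),int(w*s),3),np.uint8)
    return Q,c
E
python3 - <<'E'
from h import *
s=bot.read_state();T=rot(s["tool_rot"]);print(T.round(3))
print(bot.read_camera("wrist")["mount"])
for pos in [(575,213),(530,-180)]:
  for z in (300,100,60):
    for a in np.radians([77.4,-102.6,-12.6,167.4,106,-74,16,-164]):
        j=bot.ik([*pos,z],down(a));print(pos,z,round(np.degrees(a)),None if j is None else np.round(j,2))
E
```

```text
[[ 0.245 -0.    -0.969]
 [ 0.969 -0.001  0.245]
 [-0.001 -1.     0.   ]]
[[ 9.99999527e-01 -2.22830849e-04 -9.46577602e-04 -6.86756816e-01]
 [ 8.43343795e-04 -2.85931377e-01  9.58249725e-01 -1.23838411e+02]
 [-4.84183837e-04 -9.58250071e-01 -2.85931054e-01  7.29213985e+01]
 [ 0.00000000e+00  0.00000000e+00  0.00000000e+00  1.00000000e+00]]
(575, 213) 300 77 [ 0.3   0.41  1.25 -0.    1.47 -1.06]
(575, 213) 300 -103 [ 0.3   0.41  1.25 -0.    1.47  2.09]
(575, 213) 300 -13 [ 0.3   0.41  1.25 -0.    1.47  0.51]
(575, 213) 300 167 None
(575, 213) 300 106 [ 0.3   0.41  1.25 -0.    1.47 -1.56]
(575, 213) 300 -74 [ 0.3   0.41  1.25 -0.    1.47  1.59]
(575, 213) 300 16 [ 0.3   0.41  1.25 -0.    1.47  0.02]
(575, 213) 300 -164 None
(575, 213) 100 77 [ 0.3   0.59  1.47 -0.    1.08 -1.06]
(575, 213) 100 -103 [ 0.3   0.59  1.47 -0.    1.08  2.09]
(575, 213) 100 -13 [ 0.3   0.59  1.47 -0.    1.08  0.51]
(575, 213) 100 167 None
(575, 213) 100 106 [ 0.3   0.59  1.47 -0.    1.08 -1.56]
(575, 213) 100 -74 [ 0.3   0.59  1.47 -0.    1.08  1.59]
(575, 213) 100 16 [ 0.3   0.59  1.47 -0.    1.08  0.02]
(57
[... 988 characters left out ...]
3 -0.    1.02 -0.17]
(530, -180) 100 167 None
(530, -180) 100 106 [-0.39  0.49  1.63 -0.    1.02 -2.24]
(530, -180) 100 -74 [-0.39  0.49  1.63 -0.    1.02  0.9 ]
(530, -180) 100 16 [-0.39  0.49  1.63 -0.    1.02 -0.67]
(530, -180) 100 -164 [-0.39  0.49  1.63 -0.    1.02  2.47]
(530, -180) 60 77 [-0.39  0.55  1.65 -0.    0.94 -1.74]
(530, -180) 60 -103 [-0.39  0.55  1.65 -0.    0.94  1.4 ]
(530, -180) 60 -13 [-0.39  0.55  1.65 -0.    0.94 -0.17]
(530, -180) 60 167 None
(530, -180) 60 106 [-0.39  0.55  1.65 -0.    0.94 -2.24]
(530, -180) 60 -74 [-0.39  0.55  1.65 -0.    0.94  0.9 ]
(530, -180) 60 16 [-0.39  0.55  1.65 -0.    0.94 -0.67]
(530, -180) 60 -164 [-0.39  0.55  1.65 -0.    0.94  2.47]
```

Run:
```python
from h import *
bot.move_gripper(0)
bot.move_to([565,213,290],down(np.radians(77.4)))
save("wrist","b1");s=bot.read_state();print(s["clock"],s["ee_pos"],s["grip_width"])
```

```text
2.9583 [564.58805031 213.89939072 290.02248233] -0.2550055076497743
```

View pics/b1.png

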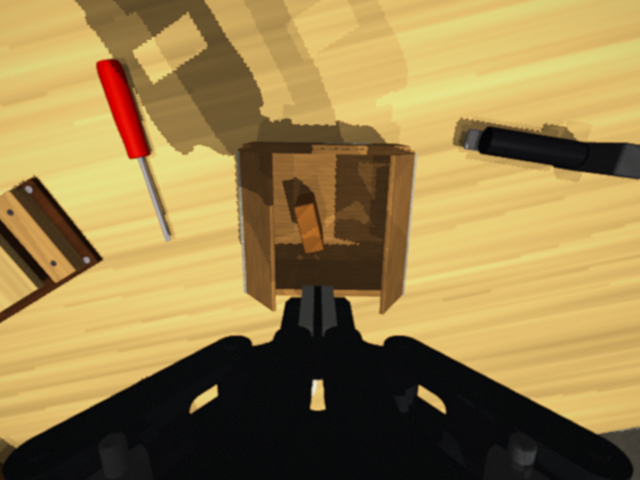

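The carton spans columns 240–415 and rows 145–310, with both flaps ajar. The spacer is at (312,225). Now fitting numbers.

Run:
```python
import numpy as np,cv2
z=np.load("b1.npz");P=z["P"];d=z["d"];k=(d>0);k[280:,260:370]=0;k[335:]=0;k[:, :200]=0;k[:,450:]=0
Q=P[k]
m=(Q[:,2]>60)&(Q[:,2]<160)&(Q[:,0]>470)&(Q[:,0]<680)&(Q[:,1]>100)&(Q[:,1]<320);Q=Q[m]
print(len(Q),np.histogram(Q[:,2],bins=np.arange(60,160,5)))
# spacer top
S=Q[(Q[:,2]>72)&(Q[:,2]<88)]
th=np.radians(-12.6);c0=np.array([575,213])
X=np.array([np.cos(th),np.sin(th)]);Y=np.array([-np.sin(th),np.cos(th)])
l=np.stack([(S[:,:2]-c0)@X,(S[:,:2]-c0)@Y],1)
i=(abs(l[:,0])<60)&(abs(l[:,1])<65)
print("spacer",i.sum(),cv2.minAreaRect(S[i][:,:2].astype(np.float32)),S[i][:,2].mean(),np.percentile(S[i][:,2],[5,50,95]))
for hz in range(96,150,6):
    s=Q[(Q[:,2]>hz-3)&(Q[:,2]<hz+3)];l=np.stack([(s[:,:2]-c0)@X,(s[:,:2]-c0)@Y],1)
    for sg in (-1,1):
        t=l[l[:,1]*sg>20]
        if len(t)>5: print(hz,sg,len(t),np.percentile(t,[2,50,98],axis=0).round(1).tolist(), np.polyfit(t[:,0],t[:,1],1).round(3))
img=np.zeros((600,600,3),np.uint8)
u=((Q[:,1]-113)*3).astype(int);v=((Q[:,0]-470)*3).astype(int);mm=(u>=0)&(u<598)&(v>=0)&(v<598)
hc=cv2.applyColorMap(((Q[:,2]-60)*2.6).clip(0,255).astype(np.uint8).reshape(-1,1),cv2.COLORMAP_JET)[:,0]
o=np.argsort(Q[:,2])
for j in o:
    if mm[j]: img[v[j]:v[j]+2,u[j]:u[j]+2]=hc[j]
cv2.imwrite("pics/b1top.png",img)
```

```text
11880 (array([ 253,  247,  101,  503,  666,   65, 1098,  577, 1017,  813,  815,
        859,  859,  888,  896, 1348,  875,    0,    0]), array([ 60,  65,  70,  75,  80,  85,  90,  95, 100, 105, 110, 115, 120,
       125, 130, 135, 140, 145, 150, 155]))
spacer 1002 ((576.0621337890625, 201.5082550048828), (50.224647521972656, 20.180875778198242), 0.3273046314716339) 79.92898014224157 [78.27980164 80.08958563 81.41495677]
96 -1 436 [[-77.6, -71.6], [-74.2, -43.3], [-69.9, -21.3]] [ -0.142 -54.903]
96 1 635 [[-76.0, 21.5], [-71.7, 52.7], [69.4, 81.7]] [4.2000e-02 5.3603e+01]
102 -1 624 [[-69.8, -74.7], [-10.8, -71.8], [59.9, -68.9]] [-1.3000e-02 -7.1956e+01]
102 1 454 [[-68.6, 80.2], [-9.6, 82.5], [62.7, 85.1]] [-1.100e-02  8.247e+01]
108 -1 587 [[-70.5, -69.8], [-10.8, -66.8], [59.5, -63.8]] [-1.4000e-02 -6.6911e+01]
108 1 390 [[-69.6, 75.8], [-8.2, 78.3], [61.0, 80.7]] [-1.1000e-02  7.8245e+01]
114 -1 621 [[-70.7, -64.8], [-9.6, -61.8], [59.5, -59.0]] [-1.3000e-02 -6.1949e+01]
114 1 378 [[-67.6, 72.0], [-12.4, 74.3], [61.1, 76.7]] [-1.1000e-02  7.4278e+01]
120 -1 641 [[-69.6, -59.9], [-12.3, -56.9], [59.6, -54.1]] [-1.3000e-02 -5.7072e+01]
120 1 413 [[-68.3, 68.3], [-9.4, 70.4], [61.1, 72.8]] [-1.0000e-02  7.0383e+01]
126 -1 589 [[-70.4, -54.8], [-19.6, -51.9], [36.8, -49.2]] [-1.4000e-02 -5.2177e+01]
126 1 424 [[-68.9, 64.1], [-7.5, 66.5], [61.0, 68.8]] [-1.2000e-02  6.6442e+01]
132 -1 619 [[-70.7, -49.9], [-23.7, -46.9], [34.0, -44.1]] [-1.3000e-02 -4.7204e+01]
132 1 468 [[-69.2, 60.1], [-9.9, 62.6], [60.9, 65.0]] [-1.2000e-02  6.2525e+01]
138 -1 940 [[-70.2, -44.6], [-23.5, -40.9], [31.7, -37.9]] [-1.4000e-02 -4.1314e+01]
138 1 646 [[-68.7, 52.6], [-10.9, 58.0], [61.4, 61.1]] [-1.2000e-02  5.7295e+01]
144 1 637 [[-68.2, 52.5], [-9.6, 54.9], [60.6, 57.2]] [-1.2000e-02  5.4785e+01]
```

View pics/b1top.png

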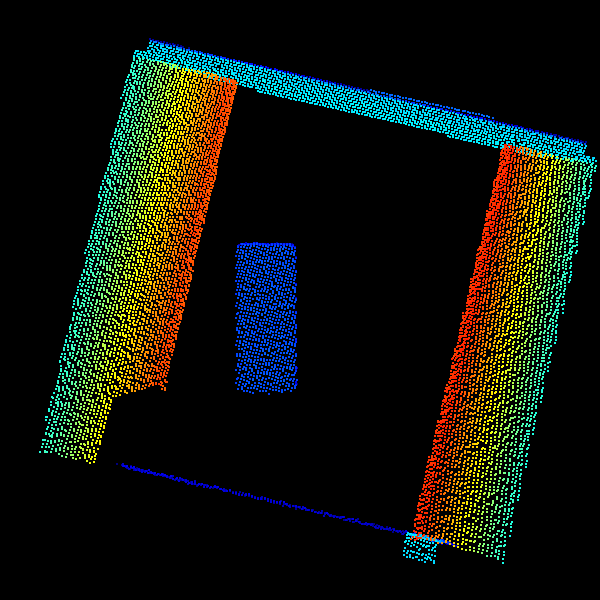

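Run:
```python
from h import *
th=np.radians(-13.3);X=np.array([np.cos(th),np.sin(th)]);Y=np.array([-np.sin(th),np.cos(th)]);c=np.array([572.7,218.5])
def p(y,z,x=0): return [*(c+x*X+y*Y),z]
o=down(th+np.pi/2)
bot.move_to(p(0,200),o)
bot.servo_line(p(0,125),o,speed=150)
for y in (-93,93):
    bot.servo_line(p(y,125),speed=130);s=bot.read_state();print(s["clock"],s["ee_pos"],s["ft_force"])
bot.servo_line(p(70,200),speed=250)
bot.move_to([540,205,270],down(np.radians(90)))
save("wrist","b2");s=bot.read_state();print(s["clock"],s["ee_pos"],s["grip_width"])
```

```text
4.925 [551.32447093 128.19998634 124.80522094] [ 0.21110498 -0.17364006 -0.75312742]
6.5083 [594.10570636 308.61898319 124.87004458] [ 0.35951822 -0.22400597 -0.477765  ]
7.5667 [539.89937669 205.29459937 268.57583168] 0.2135741484130993
```

View pics/b2.png

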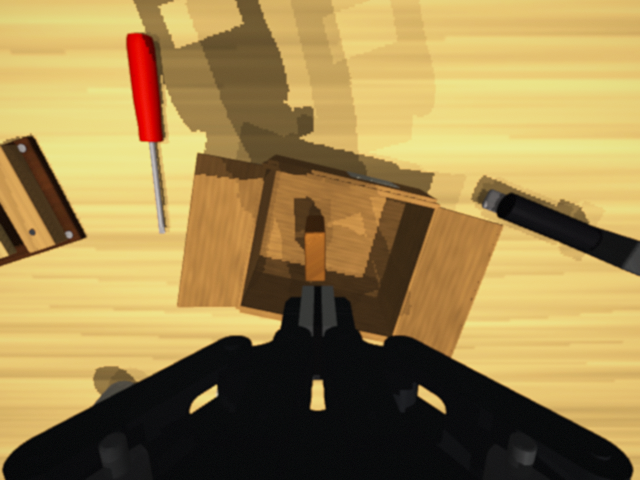

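Both flaps lie folded out, at (225,230) and (455,280). The spacer top is at (315,255). Checking flap angles and the spacer again.

Run:
```python
import numpy as np,cv2
z=np.load("b2.npz");P=z["P"];d=z["d"]
for n,(u0,v0,u1,v1) in {"R":(205,180,245,280),"L":(425,230,475,310)}.items():
    Q=P[v0:v1,u0:u1].reshape(-1,3);print(n,Q[:,2].min(),Q[:,2].max(),np.linalg.svd(Q-Q.mean(0))[2][2])
Q=P[150:290,290:345].reshape(-1,3);S=Q[(Q[:,2]>72)&(Q[:,2]<88)]
print(len(S),cv2.minAreaRect(S[:,:2].astype(np.float32)),np.median(S[:,2]))
```

```text
R 94.22403919419185 393.17228001126676 [ 0.0863649   0.98215189 -0.16708911]
L -1.5206673149714902 393.17228001126676 [-0.09407403  0.92336483  0.37221965]
1180 ((545.075439453125, 194.91595458984375), (50.3392219543457, 109.1643295288086), 80.29537963867188) 80.15798993291426
```

Run:
```python
import numpy as np,cv2
z=np.load("b2.npz");P=z["P"];d=z["d"]
for n,(u0,v0,u1,v1) in {"R":(205,180,245,280),"L":(425,230,475,310)}.items():
    Q=P[v0:v1,u0:u1][d[v0:v1,u0:u1]>0];Q=Q[(Q[:,2]>80)&(Q[:,2]<150)];c=np.median(Q,0);v=np.linalg.svd(Q-Q.mean(0),full_matrices=False)[2][2];print(n,len(Q),Q[:,2].min(),Q[:,2].max(),v,np.degrees(np.arccos(abs(v[2]))))
Q=P[150:290,290:345][d[150:290,290:345]>0];S=Q[(Q[:,2]>74)&(Q[:,2]<86)&(abs(Q[:,0]-576)<45)&(abs(Q[:,1]-201.5)<25)]
print(len(S),cv2.minAreaRect(S[:,:2].astype(np.float32)),np.percentile(S[:,:2],[1,50,99],axis=0),np.median(S[:,2]))
```

```text
R 3987 94.22403919419185 115.04484528077859 [0.09392692 0.40002211 0.91167979] 24.261471345801052
L 3956 89.60527197827656 118.45014869076039 [ 0.09547235  0.40753599 -0.9081847 ] 24.744316697036993
1049 ((575.790771484375, 201.58135986328125), (50.082218170166016, 19.60662078857422), 0.013920550234615803) [[551.02718515 191.97462098]
 [574.34726312 201.71100202]
 [600.20508948 211.35544244]] 80.17809584699859
```

Both flaps are at about 2.71 rad. The spacer reads (575.9, 201.5), yaw about 0, top at z 80, and both views agree. Grasping it now.

Run:
```python
from h import *
o=down(np.radians(90.2))
bot.move_gripper(50)
bot.move_to([575.9,201.5,150],o)
print(bot.servo_line([575.9,201.5,61],o,speed=130,until_force=8))
bot.move_gripper(15,30);s=bot.read_state();print(s["clock"],s["ee_pos"],s["grip_width"],s["ft_force"])
bot.servo_line([575.9,201.5,220],speed=200)
# view jig
bot.move_to([530-40,-180,250],down(np.radians(106)))
save("wrist","c1");s=bot.read_state();print(s["clock"],s["ee_pos"],s["grip_width"],s["ft_force"])
```

```text
False
9.8667 [576.20997256 201.59343971  61.73174755] 19.69911097144534 [-1.63836691 -0.04074827  6.94591044]
12.3167 [ 490.36295594 -179.27234939  249.74695963] 19.720946858561494 [0.40211479 0.34006746 0.50190672]
```

View pics/c1.png

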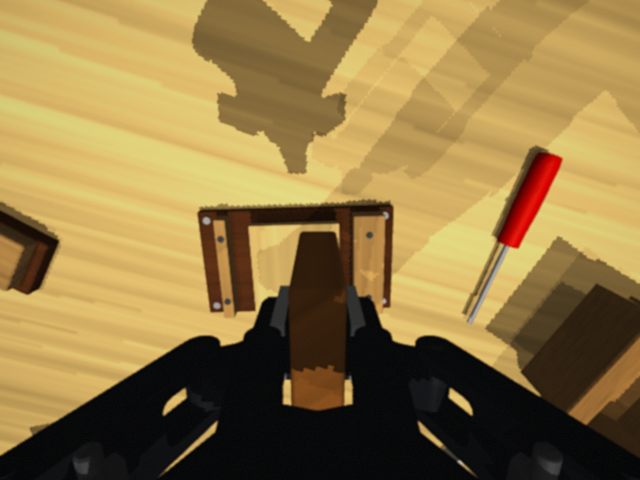

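The block is held upright in the gripper. The jig spans columns 200–392, with the thin batten at column 222 and the panel's left edge at 250. Fitting the gap and the held block.

```bash
cat > jig.py <<'E'
import numpy as np,sys
def go(tag,box,c0,yaw):
    z=np.load(tag+".npz");P=z["P"];d=z["d"];u0,v0,u1,v1=box
    Q=P[v0:v1,u0:u1][d[v0:v1,u0:u1]>0]
    th=np.radians(yaw);X=np.array([np.cos(th),np.sin(th)]);Y=np.array([-np.sin(th),np.cos(th)])
    l=np.stack([(Q[:,:2]-c0)@X,(Q[:,:2]-c0)@Y,Q[:,2]],1)
    print(np.histogram(l[:,2],bins=np.arange(-4,50,3)))
    for n,zl,zh,yl,yh in (("thin",31,37.5,-100,-60),("panel",38.5,46,-60,60),("thick",31,37.5,48,100),("board",9,15,-130,130)):
        s=l[(l[:,2]>zl)&(l[:,2]<zh)&(l[:,1]>yl)&(l[:,1]<yh)]
        if len(s)<10: print(n,len(s));continue
        # edges y by x bin
        out=[]
        for x in range(-60,60,10):
            t=s[(s[:,0]>=x)&(s[:,0]<x+10)]
            if len(t)>8: out.append((x+5,round(t[:,1].min(),1),round(t[:,1].max(),1)))
        print(n,len(s),"z",np.median(s[:,2]).round(1),"x",np.percentile(s[:,0],[0.5,99.5]).round(1),out)
    return l
E
python3 - <<'E'
from jig import *
go("c1",(190,195,400,320),np.array([530,-180]),16.1)
z=np.load("c1.npz");P=z["P"];d=z["d"];Q=P[370:410,285:350][d[370:410,285:350]>0]
print(np.percentile(Q,[1,50,99],axis=0))
Q=Q[(Q[:,2]>200)];print(len(Q));import cv2;print(cv2.minAreaRect(Q[Q[:,2]>262][:,:2].astype(np.float32)))
E
```

```text
(array([ 221, 5110,  161,   92,  434, 5964,  164,  167,   96,   93,  130,
        164, 3233,  620,  168, 3273,   22]), array([-4, -1,  2,  5,  8, 11, 14, 17, 20, 23, 26, 29, 32, 35, 38, 41, 44,
       47]))
thin 1166 z 34.3 x [-32.2  76.8] [(-35, np.float64(-94.2), np.float64(-82.7)), (-25, np.float64(-94.4), np.float64(-82.2)), (-15, np.float64(-94.0), np.float64(-81.9)), (-5, np.float64(-93.4), np.float64(-81.7)), (5, np.float64(-93.7), np.float64(-81.5)), (15, np.float64(-93.3), np.float64(-81.3)), (25, np.float64(-93.2), np.float64(-80.7)), (35, np.float64(-92.4), np.float64(-80.4)), (45, np.float64(-92.2), np.float64(-80.4)), (55, np.float64(-92.1), np.float64(-80.0))]
panel 3451 z 42.3 x [-30.2  62.1] [(-35, np.float64(8.6), np.float64(31.4)), (-25, np.float64(-57.0), np.float64(32.5)), (-15, np.float64(-57.4), np.float64(32.6)), (-5, np.float64(-57.0), np.float64(32.7)), (5, np.float64(-56.7), np.float64(-11.6)), (15, np.float64(-56.2), np.float64(-14.0)), (25, np.float64(-55.8), np.float64(-16.1)), (35, np.float64(-56.1), np.float64(-18.4)), (45, np.float64(-55.6), np.float64
[... 591 characters left out ...]
5, np.float64(-117.0), np.float64(91.7)), (-25, np.float64(-117.6), np.float64(92.5)), (-15, np.float64(-116.9), np.float64(92.0)), (-5, np.float64(-116.8), np.float64(92.7)), (5, np.float64(-115.8), np.float64(93.3)), (15, np.float64(-116.7), np.float64(92.6)), (25, np.float64(-115.6), np.float64(93.3)), (35, np.float64(-115.2), np.float64(93.9)), (45, np.float64(-115.8), np.float64(94.3)), (55, np.float64(-115.0), np.float64(93.7))]
[[ 4.78413839e+02 -1.89430174e+02 -5.84523583e-01]
 [ 5.04123166e+02 -1.75419880e+02  2.68199551e+02]
 [ 7.45360034e+02 -7.28246123e+01  3.05701384e+02]]
2322
((496.735595703125, -178.18206787109375), (36.37915802001953, 23.121427536010742), 16.105321884155273)
```

Run:
```python
from h import *
o=down(np.radians(107.6))
bot.move_to([570.4,-239.7,150],o)
bot.servo_line([570.4,-239.7,112],o,speed=150)
save("wrist","c2");save("side","c2s");s=bot.read_state();print(s["clock"],s["ee_pos"],s["grip_width"],s["ft_force"])
```

```text
13.4417 [ 570.94737069 -239.79477247  114.0048477 ] 19.540561442896745 [ 0.41893228 -0.62408941 -0.44130342]
```

View pics/c2.png

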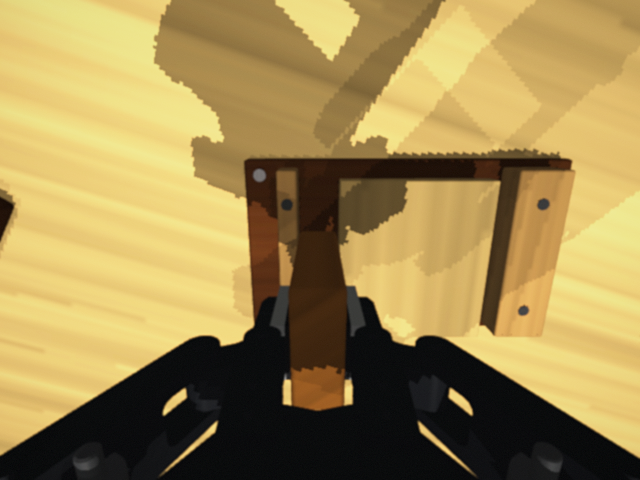

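View pics/c2s.png

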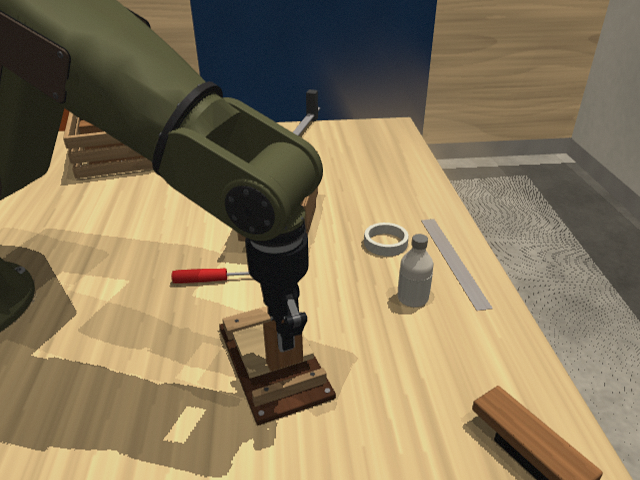

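The block's bottom edge is at (302–337, 232) over the gap. The batten edge is at column 298 and the panel edge at 340. Measuring both in the tool frame.

Run:
```python
import numpy as np
z=np.load("c2.npz");P=z["P"];d=z["d"]
a=np.radians(107.6);X=np.array([np.cos(a),np.sin(a)]);Z=np.array([-np.sin(a),np.cos(a)])
c=np.array([570.9,-239.8])
k=(d>0);k[295:]=0
Q=P[k];l=np.stack([(Q[:,:2]-c)@X,(Q[:,:2]-c)@Z,Q[:,2]],1)
t=l[(l[:,2]>31)&(l[:,2]<37)&(l[:,0]<-5)&(l[:,0]>-35)]
p=l[(l[:,2]>39)&(l[:,2]<46)&(l[:,0]>0)&(l[:,0]<80)]
for zz in range(20,60,5):
    A=t[(abs(t[:,1]-zz)<2.5)];B=p[abs(p[:,1]-zz)<2.5]
    print(zz,len(A),len(B),A[:,0].max().round(1) if len(A) else None,A[:,0].min().round(1) if len(A) else None,B[:,0].min().round(1) if len(B) else None,B[:,0].max().round(1) if len(B) else None)
print("thin z range",t[:,1].min(),t[:,1].max(),"panel",p[:,1].min(),p[:,1].max())
b=l[(abs(l[:,0])<16)&(l[:,2]>50)&(l[:,2]<200)]
print(len(b))
for h in range(54,112,6):
    s=b[abs(b[:,2]-h)<2.5]
    if len(s)>5: print(h,len(s),s[:,0].min().round(1),s[:,0].max().round(1),np.median(s[:,1]).round(1))
print(b[:,2].min())
# also from image color at face
d2=d[225:300:10,285:355]
for r in (240,260,280):
    dd=d[r];uu=np.where((dd>0)&(dd<np.median(dd[315:325])*1.15)&(np.arange(640)>280)&(np.arange(640)<360))[0];print(r,uu.min(),uu.max())
```

```text
20 157 975 -12.6 -24.3 12.5 80.0
25 161 958 -12.5 -24.1 12.5 80.0
30 162 1007 -12.4 -24.5 12.8 80.0
35 173 982 -12.4 -24.5 12.7 80.0
40 168 1058 -12.4 -24.3 12.6 79.8
45 177 1078 -12.7 -24.1 12.5 79.9
50 170 730 -12.6 -24.5 12.5 80.0
55 119 0 -12.6 -24.4 None None
thin z range -16.997080364355412 55.43950372304328 panel -19.706482788227074 50.7776768584436
3210
60 86 -10.0 9.8 25.5
66 87 -9.6 10.0 25.5
72 107 -9.8 9.7 25.6
78 125 -9.8 9.9 25.6
84 136 -9.7 9.9 25.5
90 150 -9.9 10.0 25.5
96 171 -13.0 9.8 25.6
102 269 -15.8 15.9 25.4
108 256 -16.0 15.9 25.5
57.66228080118336
240 299 337
260 295 341
280 291 344
```

The gap runs −12.5 to +12.6 mm and the block ±9.9 mm, parallel and centred. Lowering it.

Run:
```python
from h import *
p=[570.4,-239.7]
print(bot.servo_line(p+[80],speed=120));print(bot.read_state()["ee_pos"],bot.read_state()["ft_force"])
print(bot.servo_line(p+[67],speed=40,until_force=5))
s=bot.read_state();print(s["clock"],s["ee_pos"],s["ft_force"])
save("wrist","d0")
```

```text
False
[ 570.4937446  -239.76458736   80.33268353] [0.77356868 0.75499408 0.2169236 ]
True
14.1917 [ 570.86634796 -239.90372939   69.10605376] [0.54450319 0.16468721 3.9982868 ]
```

View pics/d0.png

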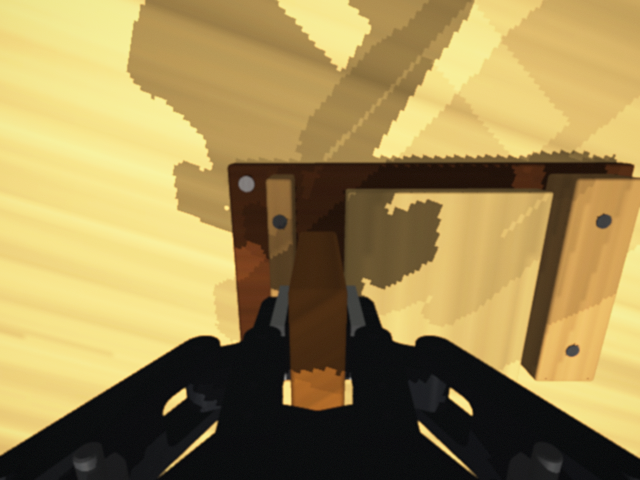

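Run:
```python
from h import *
p=[570.6,-239.8]
bot.move_gripper(36)
bot.dwell(0.2)
bot.servo_line(p+[175],speed=150)
bot.move_gripper(0,40)
o=down(np.radians(107.6))
bot.move_to([551.7-60,-180.2-19,200],o)
save("wrist","e1");save("side","e1s");s=bot.read_state();print(s["clock"],s["ee_pos"],s["ft_force"],s["grip_width"])
```

```text
16.6 [ 492.18032446 -199.49083629  199.92161153] [-0.34292841 -0.3032336   0.66343269] 0.12484349329230383
```

View pics/e1.png

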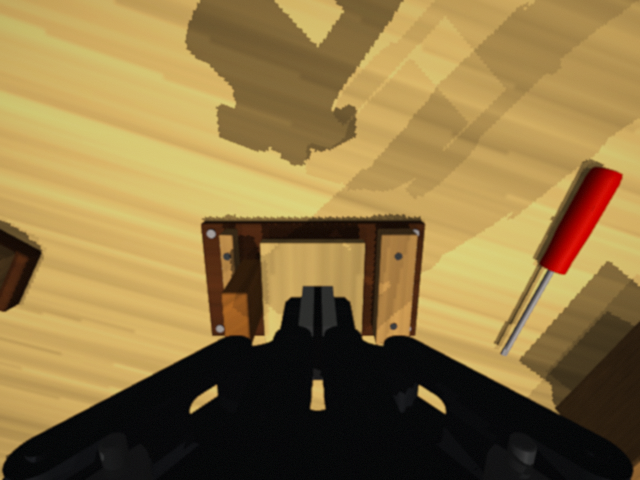

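View pics/e1s.png

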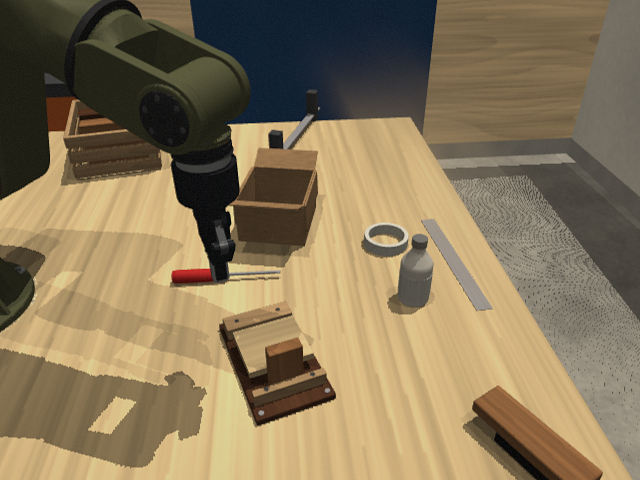

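The spacer stands upright in the wide gap, at wrist (238,312) and side (284,360). Both carton flaps are open. Checking the spacer top height, then pressing the panel.

Run:
```python
from h import *
z=np.load("e1.npz");P=z["P"];d=z["d"];b=(slice(255,345),slice(215,275))
Q=P[b][d[b]>0];S=Q[(Q[:,2]>80)&(Q[:,2]<95)];print("spacer top",len(S),np.median(S[:,2]),np.ptp(S[:,2]),cv2.minAreaRect(S[:,:2].astype(np.float32)))
o=down(np.radians(107.6));p=[551.7,-180.2]
bot.move_to(p+[120],o)
bot.servo_line(p+[66],speed=150)
r=bot.servo_line(p+[50],speed=25,until_force=14)
s=bot.read_state();print(r,s["clock"],s["ee_pos"],s["ft_force"])
bot.dwell(0.5);s=bot.read_state();print(s["clock"],s["ee_pos"],s["ft_force"])
save("wrist","f1");save("side","f1s")
```

```text
spacer top 1316 88.1171943759581 10.071736853667232 ((568.9956665039062, -241.00204467773438), (48.069400787353516, 20.38265609741211), 18.091981887817383)
True 18.1583 [ 552.31311113 -180.44341132   53.09163275] [-2.31368208  1.00759143  7.1710014 ]
18.6583 [ 552.32825499 -180.43983291   53.05062022] [-2.40160187  1.27381324  8.35972141]
```

View pics/f1.png

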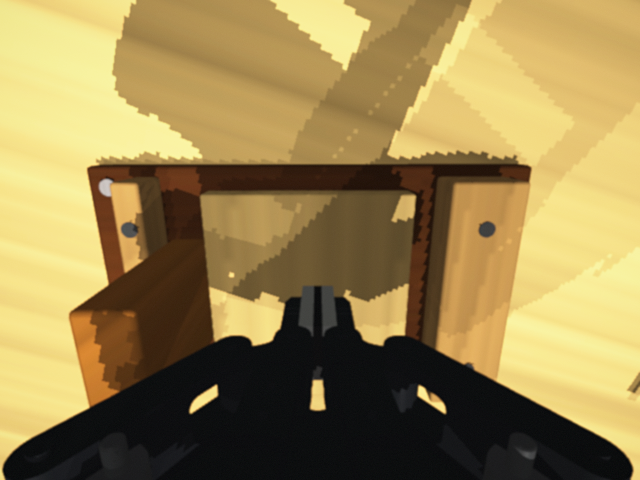

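View pics/f1s.png

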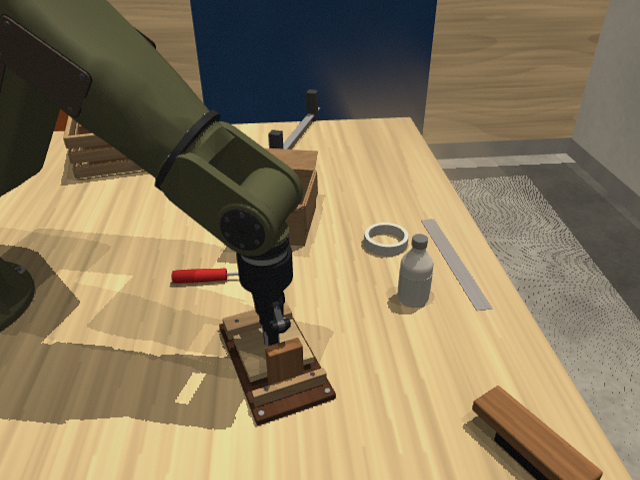

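Run:
```python
from h import *
def chk(t):
    save("wrist",t);z=np.load(t+".npz");P=z["P"];d=z["d"]
    for n,(u0,v0,u1,v1) in {"panel":(215,200,400,270),"thick":(455,190,480,300),"thin":(122,195,135,215),"sp":(85,310,130,360)}.items():
        q=P[v0:v1,u0:u1][d[v0:v1,u0:u1]>0];print(n,np.median(q[:,2]).round(2),end=" ")
    s=bot.read_state();print(s["clock"],s["ee_pos"],s["ft_force"])
chk("g0")
print(bot.servo_line([551.7,-180.2,49.5],speed=20,until_force=14));bot.dwell(0.5)
chk("g1")
```

```text
panel 34.24 thick 34.21 thin 34.26 sp 88.27 18.8083 [ 552.30789171 -180.47468213   53.08847869] [-2.03196848  1.00615975  8.9221075 ]
True
panel 34.21 thick 34.13 thin 34.29 sp 88.25 19.5667 [ 552.48116936 -180.54311783   53.01619792] [-4.31771648  1.4439124  10.82089786]
```

Run:
```python
from h import *
bot.dwell(0.3);s=bot.read_state();print(s["clock"],s["ee_pos"],s["ft_force"])
bot.finish_job()
```

```text
19.8667 [ 552.51247442 -180.50238649   53.03723231] [-5.68596791  2.20426681 11.8069046 ]
the job is handed in; nothing more can be done
```

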